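Close the swing clamp on a plaster press mould

ROBOT

A 6-joint arm with a two-finger parallel gripper is mounted at the origin on the work surface. World frame = base frame: x ahead of the robot, y to its left, z up, the work surface at z = 0. Lengths are in m, angles in rad, forces in N, time in s.
With the tool pointing down it reaches from about 0.425 to 0.95 m from the base axis. Payload 3.5 kg.
Tool frame: the origin (TCP) lies midway between the tips of the shut fingers; the grasp point (between the pads) lies 19 mm behind it; z points along the fingers, y is the direction in which the jaws open and shut (so a half turn about z gives the same grasp; the last joint's range is limited). The gripper opens to 85 mm and grips with 20 to 120 N. Pads are 22 mm wide; open, the fingers measure 114 mm over their backs; the gripper's body (76 mm by 85 mm) begins 54 mm behind the grasp point. The pads swing forward as they close: fully open they stand 13 mm farther back than shut.
Start: joints at [0.967, 0.286, 1.577, -0, 1.279, -0.15], TCP at [0.296, 0.607, 0.231] pointing down, gripper open.
Joint ranges: [-2.77, 2.77], [-0.9, 2.22], [0.21, 2.48], [-1.53, 4.67], [0.24, 2.81], [-2.84, 2.84]. Speed limits (rad/s): [2.79, 2.79, 3.14, 3.14, 3.14, 3.14].

INTERFACE

Orientations are given as a unit quaternion [x, y, z, w].
In Python, from plant import ctrl gives the robot as it stands.
- The arm moves only by the tool apply_moves, never from a script. Its argument "moves" is a list that holds one entry, the list of rows, each a list of 7 numbers: the shift along the tool's x, y, z in m, then the turn, a rotation vector about the tool's x, y, z in degrees, then the gripper's target within -1 to 1 (shut at 1, half-way at 0, fully open at -1). In form: [[[tx, ty, tz, ax, ay, az, hand], ...]]. A call has 1 to 12 rows; each row shifts and turns the pose as measured when the row begins, along the tool's axes as they then stand; what a row does not reach is not made up. A row lasts 1/10 s, in which the tool goes at most 50 mm and 8.59 degrees, less where a joint would pass 70% of its speed; a pose out of reach is approached as far as the arm can. A call with a gripper value outside its range is refused whole. The fingers move at their own pace and stop on an object; "force" is the grip in N (left out, the last holds). Time passes only in rows, so rows that do not move let the fingers close. It gives the time, the measured TCP pose, the force and the opening at its end, in the units of the state.
- ctrl.get_state(): the state, without advancing time (a new reading comes with each control period).
- ctrl.read_camera(name): name is "side" or "top" or "wrist"; returns the picture (420x560x3 uint8, red, green, blue); there is no depth.
- ctrl.get_calibration(name): a dict with "camera_matrix" (3x3 intrinsics, pixels), "cam_to_world" (4x4, takes a point from camera to world coordinates). Camera axes: x right, y up, looking along -z (the intrinsics and any distortion apply to the point x, -y, -z); pixel columns grow to the right and rows downward; lengths in m; the calibration is good to about 2 mm. The wrist camera is an equidistant fisheye: a pixel r from the principal point sees the ray r / f radians off the axis. A picture is of the moment at which its call begins: read the wrist's pose just before it. get_calibration takes no time and is no camera call; for the wrist camera it gives the pose at the moment of the call.
- ctrl.sign_off(): hands the job in, once; it reports no verdict.
The state is a dict: "time": time; "qpos": joint angles; "dq": joint speeds; "joint_efforts": joint torques, N m; "eef_pos": TCP position; "tcp_rot": TCP orientation; "contact_force": force on the tool from outside, world axes, zero at the start; "wrist_torque": the same for the moment, N m; "opening": opening from 0.0 (shut) to 1.0 (fully open).
Only numpy, scipy, OpenCV 4.12 (cv2) and the standard library are available. Lean on these libraries where they do the work, as an engineer would, in place of code of your own. Each camera call takes 0.05 s, during which the arm holds its last target. There are 200 camera calls.

TASK

Clamp the plaster mould shut without grasping anything: push the steel strap round with the back of a finger until it lies across the mould, fully home against the stop on the catch bracket, and only then push the cam lever fully down over it. Leave the upper mould half in place, and do not lift, knock or shift the jar, the cup or the kiln prop.

Things in the scene. Friction and masses are not known exactly. Their poses are not given: they have to be found in the camera images.
- jig: Clamping jig fixed to the table: plywood board 190 x 250 x 18 mm carrying the lower half of a white plaster press mould (120 x 130 mm in jig x, y; top at 48 mm). Origin on the table straight below the mould's centre; z up, jig x and y turn with its yaw. A 22 mm post at jig (0, -90) mm carries the strap; a steel catch bracket at jig (0, +90) carries the lever.
- mould_top: Loose upper half of the plaster mould, 120 x 130 x 30 mm, 0.5 kg, lying on the lower half (its top at 78 mm above the table). Origin at the centre of its underside.
- pivot (a point): Point on the vertical pivot axis of the strap, at the height of the raised strap's top face (106 mm above the table), at jig (0, -90) mm.
- strap (a joint): Swing of the clamp strap about its upright pivot, rad; 0 = parked open, along jig -x; 1.571 = fully home against the stop, along jig +y across the mould (clockwise from above). Steel bar 28 mm wide, 12 thick, out to 178 mm from the pivot, 94 to 106 mm above the table (16 mm of air above the mould, but for the pad). Friction 0.2 N m; stays where left.
- strap_end (a point): Middle of the free end of the strap, on its top face, 178 mm from the pivot axis.
- pad: Round rubber pressure pad under the strap, 32 mm diameter, 12 mm high, 90 mm from the pivot axis. Origin at the centre of its underside, 4 mm above the mould while the lever is up.
- lever_hinge (a point): Centre of the cam lever's level hinge axle on the catch bracket, at jig (0, +90) mm, 122 mm above the table; the axle runs along jig x.
- lever (a joint): Cam lever's angle from upright, rad; 0 = straight up, 1.5 = fully down, nearly level over the strap, pointing along jig -y. 97 mm long from its axle; steel arm 14 x 10 mm, black grip 30 mm wide (along the axle), 12 thick, on the last 42 mm. Friction 0.25 N m; stays where left. Going down, its cam lowers the strap 4.5 mm and presses the pad on the mould.
- lever_tip (a point): Middle of the free end of the cam lever, 97 mm from the axle.
- stop (a point): Top centre of the catch bracket's upright plate (12 mm in jig x, 32 mm in jig y, 140 mm high), at jig (20, 90) mm. Its face at jig x = +14 mm is the stop that the strap's side comes to rest against.
- jar: Bystander: white-capped glaze jar, 58 mm diameter, 80 mm high, loose. Origin at the centre of its underside.
- cup: Bystander: terracotta cup, 72 mm diameter, 75 mm high, loose. Origin at the centre of its underside.
- prop: Bystander: white ceramic kiln prop (spool), 48 mm diameter, 60 mm high, loose. Origin at the centre of its underside.
There are look-alikes about, which are no part of the job. There is more than one size of the mould_top; the job needs the smallest.

How it is judged:
On the way, in this order (a step that is already met when the one before it is completed fails the run):
1. the strap is swung home across the mould while the lever is still up (value of joint strap above 1.5 rad and value of joint lever below 0.7 rad), for 0.1 s.
2. the cam lever is pushed down (value of joint lever above 1.38 rad and value of joint strap above 1.5 rad), for 0.2 s.
At the end, for the whole second after the job is handed in: The strap is home (joint above 1.50 of 1.571 rad), the lever is down (above 1.38 of 1.5 rad), the pad presses on the upper mould half with more than 1 N, that half lies within 10 mm of where it was, level and at rest, and the jar, cup and prop are within 20 mm of where they stood (all of step 2 and contact force between pad and mould_top above 1 N and distance of mould_top from where it was at the start of the episode below 0.01 m and angle between mould_top's own z axis and vertical below 0.12 rad and linear speed of mould_top below 0.02 m/s and distance of each of jar, cup, prop from where it was at the start of the episode below 0.02 m); the robot touches nothing.
It fails at once if the cam lever is pushed well down (past 0.7 rad) before the strap is home (1.4 rad) (value of joint lever above 0.7 rad and value of joint strap below 1.4 rad).
It fails at once if the upper mould half is shifted or lifted by more than 10 mm, or tipped (distance of mould_top from where it was at the start of the episode above 0.01 m or angle between mould_top's own z axis and vertical above 0.12 rad).
It fails at once if the jar is lifted, carried, knocked over or pushed more than 20 mm (distance of jar from where it was at the start of the episode above 0.02 m or angle between jar's own z axis and vertical above 0.3 rad).
It fails at once if the cup is lifted, carried, knocked over or pushed more than 20 mm (distance of cup from where it was at the start of the episode above 0.02 m or angle between cup's own z axis and vertical above 0.3 rad).
It fails at once if the prop is lifted, carried, knocked over or pushed more than 20 mm (distance of prop from where it was at the start of the episode above 0.02 m or angle between prop's own z axis and vertical above 0.3 rad).
It also fails if it takes over 51 s, if anything falls off the work surface, if the arm or the gripper's body presses on something with over 40 N, if the wrist force passes 120 N, or if a joint passes its speed limit or range.

## Working session

There is one attempt and no reset: what is moved stays moved. The work goes in short steps, Python scripts to look and compute and a tool call to move; the robot and the scene stay as the last step left them, time stands still between calls to the robot, and variables do not carry over. Pictures are saved under pics/ and viewed, about 8 in all and at most 12, crops included, and the job is handed in when it is done.

Besides the shell and the picture viewer there is one more tool, called after "Emit:" by a JSON object that holds its "fn" and its "kwargs". apply_moves: Moves the arm, as the interface text tells. Its arguments: {"type":"object","properties":{"moves":{"type":"array","items":{"type":"array","items":{"type":"array","items":{"type":"number"}}}},"force":{"type":"number"}},"required":["moves"]}

```bash
mkdir -p pics; ls; python3 - <<'E'
from plant import ctrl
import cv2,numpy as np
for n in("top","side"):
    cv2.imwrite(f"pics/{n}0.png",ctrl.read_camera(n)[:,:,::-1])
    c=ctrl.get_calibration(n);print(n,np.round(c["camera_matrix"],1).tolist(),np.round(c["cam_to_world"],3).tolist(),[k for k in c])
s=ctrl.get_state();print(s)
E
```

```text
pics
top [[427.2, 0.0, 279.6], [0.0, 427.2, 209.9], [0.0, 0.0, 1.0]] [[-0.007, 0.995, -0.096, 0.449], [-1.0, -0.009, -0.02, -0.032], [-0.021, 0.096, 0.995, 1.103], [0.0, 0.0, 0.0, 1.0]] ['camera_matrix', 'cam_to_world']
side [[416.7, 0.0, 276.9], [0.0, 416.7, 216.8], [0.0, 0.0, 1.0]] [[0.704, 0.44, -0.558, 0.096], [-0.711, 0.445, -0.545, -0.457], [0.008, 0.78, 0.626, 0.634], [0.0, 0.0, 0.0, 1.0]] ['camera_matrix', 'cam_to_world']
{'time': 0.1, 'qpos': array([ 9.66997468e-01,  2.87106706e-01,  1.57802429e+00,  3.93447389e-05,
        1.27861634e+00, -1.50036828e-01]), 'dq': array([-5.53727927e-06, -2.04625094e-03, -2.25918525e-03,  1.19018658e-03,
       -1.98627808e-03,  3.04097098e-04]), 'joint_efforts': array([ 8.02229933e-04, -4.07298732e+01, -2.93697792e+01, -1.13988488e-04,
        3.45434601e-03,  2.14194188e-06]), 'eef_pos': array([0.29553278, 0.60620531, 0.23006917]), 'tcp_rot': array([ 2.24944979e-01,  9.74370872e-01, -9.94781801e-04, -4.14031945e-04]), 'contact_force': array([-0.54465117, -0.16276083, -0.49115734]), 'wrist_torque': array([-0.0486579 , -0.01323952,  0.05788212]), 'opening': 1.0010264716626907}
```

View pics/top0.png

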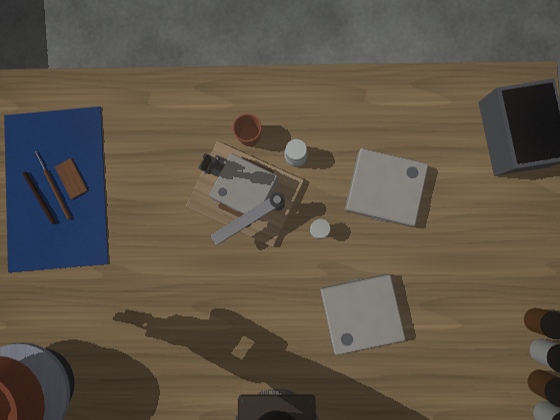

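View pics/side0.png

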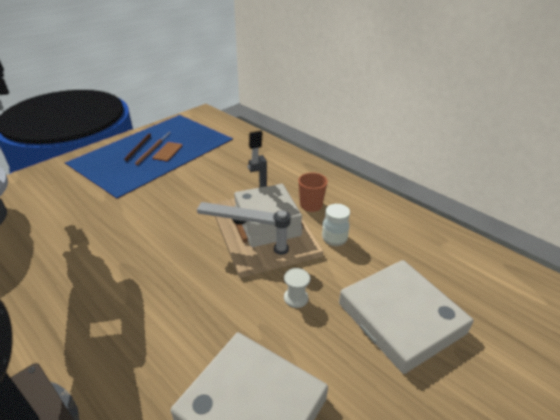

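The top view shows the jig near (245,195), with the pivot cap at (277,200), the strap's free end at (215,240) and the lever at (208,163). The cup is at (247,128), the jar at (296,152) and the prop at (320,229). In the side view the lever stands upright at (257,150). I'll measure these points and take an enlarged crop.

```bash
cat > h.py <<'E'
import numpy as np,cv2
from plant import ctrl
def ray(n,u,v):
    c=ctrl.get_calibration(n);K=np.array(c["camera_matrix"]);T=np.array(c["cam_to_world"])
    d=np.array([(u-K[0,2])/K[0,0],-(v-K[1,2])/K[1,1],-1]);return T[:3,3],T[:3,:3]@d
def at(n,u,v,z):
    o,d=ray(n,u,v);return o+d*(z-o[2])/d[2]
def px(n,p):
    c=ctrl.get_calibration(n);K=np.array(c["camera_matrix"]);T=np.array(c["cam_to_world"])
    q=T[:3,:3].T@(np.array(p)-T[:3,3]);return K[0,2]+K[0,0]*q[0]/-q[2],K[1,2]+K[1,1]*q[1]/q[2]
E
python3 - <<'E'
from h import *
im=cv2.imread("pics/top0.png")[110:260,180:345]
cv2.imwrite("pics/crop1.png",cv2.resize(im,None,fx=4,fy=4,interpolation=cv2.INTER_CUBIC))
for nm,u,v,z in[("pivot",277,200,.106),("end",214.5,240,.106),("cup",247,128,.075),("jar",296,149,.08),("prop",320,228,.06)]:print(nm,at("top",u,v,z).round(3))
E
```

```text
pivot [ 0.569 -0.006  0.106]
end [0.477 0.14  0.106]
cup [0.753 0.067 0.075]
jar [ 0.697 -0.053  0.08 ]
prop [ 0.505 -0.11   0.06 ]
```

View pics/crop1.png

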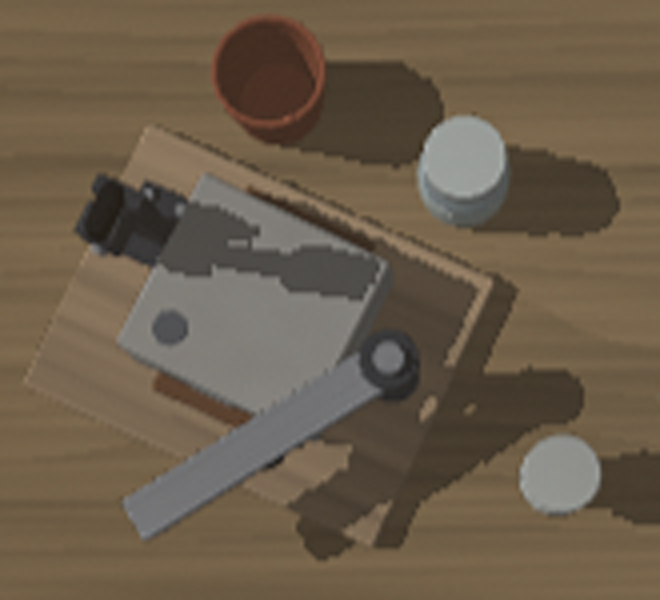

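```bash
python3 - <<'E'
from h import *
f=lambda x,y:(180+(x+.5)/4-.5,110+(y+.5)/4-.5)
C=[at("top",*f(*p),.018)[:2] for p in[(150,125),(495,275),(375,547),(25,380)]]
C=np.array(C);print(C.round(3).tolist(),[np.linalg.norm(C[i]-C[i-1]).round(3) for i in range(4)])
M=[at("top",*f(*p),.078)[:2] for p in[(205,175),(388,262),(118,342)]];print("mould",np.round(M,3).tolist(),np.linalg.norm(M[0]-M[1]),np.linalg.norm(M[0]-M[2]),"ctr",(M[1]+M[2])/2)
ctr=C.mean(0);y=(C[0]+C[3]-C[1]-C[2]);yaw=np.arctan2(-y[0],y[1]);print(ctr,np.degrees(yaw))
x=C[0]+C[1]-C[2]-C[3];print(np.degrees(np.arctan2(x[1],x[0])))
y2=M[0]-M[1];print(np.degrees(np.arctan2(-y2[0],y2[1])))
P=at("top",*f(389,357),.108)[:2];E=at("top",*f(135,522),.106)[:2];print(P,E,np.linalg.norm(E-P),np.degrees(np.arctan2(*(E-P)[::-1])))
R=lambda a:np.array([[np.cos(a),-np.sin(a)],[np.sin(a),np.cos(a)]])
a=yaw;ctr2=P+R(a)@[0,.09];print("ctr from pivot",ctr2)
for nm,q,z in[("pivot",(0,-.09),.106),("hinge",(0,.09),.122),("tip",(0,.09),.219),("stop",(.02,.09),.14)]:
    w=np.r_[ctr2+R(a)@q,z];t=px("top",w);print(nm,w.round(3),"crop",[(t[0]-180)*4,(t[1]-110)*4],"side",np.round(px("side",w),1))
E
```

```text
[[0.736, 0.151], [0.635, -0.072], [0.462, 0.006], [0.57, 0.23]] [np.float64(0.184), np.float64(0.245), np.float64(0.19), np.float64(0.249)]
mould [[0.689, 0.107], [0.634, -0.005], [0.586, 0.159]] 0.12460235679836956 0.11523650733052297 ctr [0.6098219  0.07699612]
[0.60076921 0.07859635] -25.1188669051391
-24.87906208731119
-26.276940114759885
[ 0.57166475 -0.00616112] [0.47624173 0.1430172 ] 0.1770867676372117 122.60531705387616
ctr from pivot [0.60986954 0.0753275 ]
pivot [ 0.572 -0.006  0.106] crop [np.float64(387.5920686629363), np.float64(355.9141546006407)] side [281.5 217.3]
hinge [0.648 0.157 0.122] crop [np.float64(107.47137998466451), np.float64(225.5889527611954)] side [254.2 165.8]
tip [0.648 0.157 0.219] crop [np.float64(72.56734710381886), np.float64(189.3496621096026)] side [253.  127.5]
stop [0.666 0.148 0.14 ] crop [np.float64(116.51363515085154), np.float64(188.23049151166833)] side [262.3 157.6]
```

Measured: the pivot is at (0.572, -0.006), the jig yaw is about -25°, and the strap is at about 0.56 rad, so it needs about 58° more clockwise. The mould size and strap length (177 mm) agree with the given values. Next I traverse high with the fingers shut.

Emit:
{"fn": "apply_moves", "kwargs": {"moves": [[[-0.034, -0.034, 0, 0, 0, 0, 1], [-0.034, -0.034, 0, 0, 0, 0, 1], [-0.034, -0.034, 0, 0, 0, 0, 1], [-0.034, -0.034, 0, 0, 0, 0, 1], [-0.034, -0.034, 0, 0, 0, 0, 1], [-0.034, -0.034, 0, 0, 0, 0, 1], [-0.034, -0.034, 0, 0, 0, 0, 1], [-0.034, -0.034, 0, 0, 0, 0, 1], [-0.034, -0.034, 0, 0, 0, 0, 1], [-0.034, -0.034, 0, 0, 0, 0, 1], [-0.034, -0.034, 0, 0, 0, 0, 1], [-0.034, -0.034, 0, 0, 0, 0, 1]]]}}

```text
time: 1.3
eef_pos: [0.4854, 0.0449, 0.2241]
tcp_rot: [0.219, 0.976, -0.004, -0.003]
contact_force: [0.1, 0.4, -0.7]
opening: 0.001
```

```bash
cat >> h.py <<'E'
from scipy.spatial.transform import Rotation as Ro
P=np.array([.5717,-.0062]);YAW=-25.3
def delta(pos,yy,tilt=0):
    "tool-frame shift and turn from here to pos, tool y at world angle yy deg, tool down"
    s=ctrl.get_state();r=Ro.from_quat(s["tcp_rot"])
    a=np.radians(yy);y=np.array([np.cos(a),np.sin(a),0]);z=np.array([0,0,-1.])
    t=Ro.from_matrix(np.array([np.cross(y,z),y,z]).T)
    print("t",round(s["time"],2),"pos",s["eef_pos"].round(4),"yy",np.degrees(np.arctan2(*r.as_matrix()[1::-1,1])).round(1),"F",s["contact_force"].round(1),"open",round(s["opening"],2))
    print("shift",r.inv().apply(np.array(pos)-s["eef_pos"]).round(4),"turn",np.degrees((r.inv()*t).as_rotvec()).round(1))
def jig(x,y):
    a=np.radians(YAW);return P+np.array([[np.cos(a),-np.sin(a)],[np.sin(a),np.cos(a)]])@[x,y+.09]
E
python3 -c "
from h import *
delta([.4946,.0336,.2],32.6)"
```

```text
t 1.3 pos [0.4854 0.0449 0.2241] yy 64.7 F [ 0.1  0.4 -0.7] open 0.0
shift [-0.0133 -0.0061  0.0241] turn [-0.5 -0.1 32.1]
```

Emit:
{"fn": "apply_moves", "kwargs": {"moves": [[[-0.0065, -0.003, 0, 0, 0, 8, 1], [-0.0065, -0.003, 0, 0, 0, 8, 1], [0, 0, 0, 0, 0, 8, 1], [0, 0, 0, 0, 0, 8, 1], [0, 0, 0.03, 0, 0, 0, 1], [0, 0, 0.03, 0, 0, 0, 1], [0, 0, 0.03, 0, 0, 0, 1], [0, 0, 0.03, 0, 0, 0, 1], [0, 0, 0, 0, 0, 0, 1]]]}}

```text
time: 2.2
eef_pos: [0.4932, 0.0237, 0.0988]
tcp_rot: [0.496, 0.869, -0.005, -0.002]
contact_force: [-0.7, 0.7, -0.5]
opening: 0.001
```

```bash
python3 -c "
from h import *
delta([.4946,.0336,.091],32.6)
cv2.imwrite('pics/w1.png',ctrl.read_camera('wrist')[:,:,::-1])
cv2.imwrite('pics/s1.png',cv2.resize(ctrl.read_camera('side')[100:310,140:420,::-1],None,fx=2.6,fy=2.6))"
```

```text
t 2.2 pos [0.4932 0.0237 0.0988] yy 30.6 F [-0.7  0.7 -0.5] open 0.0
shift [0.0078 0.0063 0.0077] turn [-0.6  0.1 -2. ]
```

View pics/s1.png

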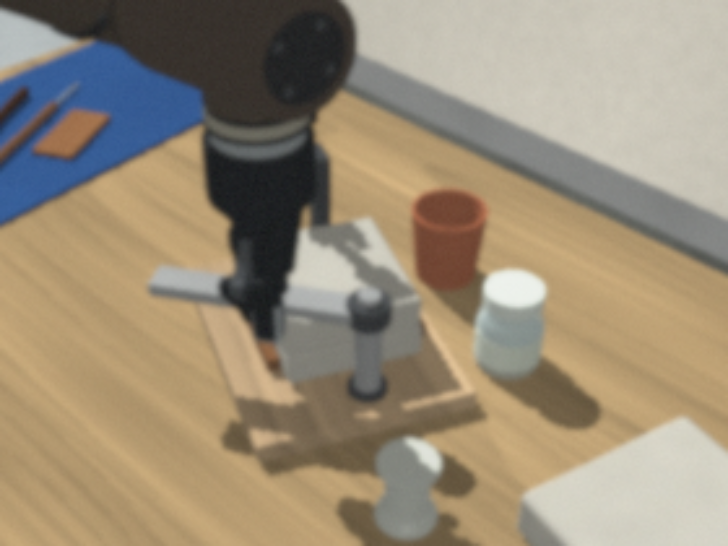

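The side crop shows the shut fingers standing on the near side of the strap at (262,300) in the crop, with nothing touched. I'll work out the arc steps about the pivot.

```bash
cat >> h.py <<'E'
u=lambda d:np.array([np.cos(np.radians(d)),np.sin(np.radians(d))])
def arc(phi,d=.0285,r=.077,z=.091):
    delta(np.r_[P+r*u(phi)+d*u(phi+90),z],phi-90)
def where():
    s=ctrl.get_state();w=s["eef_pos"][:2]-P;y=Ro.from_quat(s["tcp_rot"]).as_matrix()[:2,1];f=np.degrees(np.arctan2(y[1],y[0]))+90
    print("finger in strap-tool axes: r",(w@u(f)).round(4),"d",(w@u(f+90)).round(4),"phi",f.round(1))
E
python3 -c "
from h import *
arc(122.6,.030);where()
for st in (5,6):
  p=np.array([0.077,.0285]) # along u(phi), u(phi+90); tool y = -u(phi+90), tool x = y cross z(down)
  a=np.radians(-st);q=np.array([[np.cos(a),-np.sin(a)],[np.sin(a),np.cos(a)]])@p-p
  ty=-q[1]
  y=np.array([1,0,0]);x=np.cross(y,[0,0,-1]);print(st,'ty',ty,'tx',q[0],'tool x in strap frame sign',x)"

```

```text
t 2.3 pos [0.4966 0.0233 0.1031] yy 30.6 F [ 0.3 -0.8  0.8] open -0.0
shift [0.0124 0.017  0.012 ] turn [-0.3  0.4 -2. ]
finger in strap-tool axes: r 0.0636 d 0.0497 phi 120.6
5 ty 0.006819443295954932 tx 0.0021909304213726666 tool x in strap frame sign [0 1 0]
6 ty 0.008204817653613528 tx 0.00255724714648517 tool x in strap frame sign [0 1 0]
```

Emit:
{"fn": "apply_moves", "kwargs": {"moves": [[[0.0124, 0.008, 0.012, 0, 0, -2, 1], [0, 0.006, 0, 0, 0, 0, 1], [0, 0, 0, 0, 0, 0, 1], [0, 0, 0, 0, 0, 0, 1]]]}}

```text
time: 2.7
eef_pos: [0.5069, 0.0429, 0.096]
tcp_rot: [0.478, 0.878, -0.002, 0.007]
contact_force: [-0.4, -0.6, 0.9]
opening: 0.004
```

```bash
python3 -c "
from h import *
arc(122.6,.030);where();ctrl.read_camera('side');where();delta([.5,0,.091],32)"
```

```text
t 2.7 pos [0.5069 0.0429 0.096 ] yy 32.8 F [-0.4 -0.6  0.9] open 0.0
shift [ 0.0008 -0.0019  0.005 ] turn [0.2 0.8 0.2]
finger in strap-tool axes: r 0.0764 d 0.0278 phi 122.8
finger in strap-tool axes: r 0.0761 d 0.0276 phi 122.8
t 2.75 pos [0.5073 0.0428 0.0963] yy 32.8 F [ 0.4  0.  -0.4] open -0.0
shift [-0.0319 -0.0293  0.0056] turn [0.3 0.8 0.8]
```

Emit:
{"fn": "apply_moves", "kwargs": {"moves": [[[0, 0, 0.005, 0, 0, 0, 1], [0.0026, 0.0082, 0, 0, 0, 6, 1], [0.0026, 0.0082, 0, 0, 0, 6, 1], [0.0026, 0.0082, 0, 0, 0, 6, 1], [0.0026, 0.0082, 0, 0, 0, 6, 1], [0, 0, 0, 0, 0, 0, 1]]]}}

```text
time: 3.35
eef_pos: [0.5298, 0.0631, 0.0906]
tcp_rot: [0.657, 0.754, -0.005, 0.004]
contact_force: [-0.2, 0.2, 0.5]
opening: -0.003
```

```bash
python3 -c "
from h import *
arc(98,.0285);where()
cv2.imwrite('pics/t2.png',cv2.resize(ctrl.read_camera('top')[110:260,180:345,::-1],None,fx=4,fy=4))"
```

```text
t 3.35 pos [0.5298 0.0631 0.0906] yy 7.9 F [-0.2  0.2  0.5] open -0.0
shift [ 0.0025  0.0033 -0.0005] turn [-0.1  0.8 -0.1]
finger in strap-tool axes: r 0.0744 d 0.0319 phi 97.9
```

View pics/t2.png

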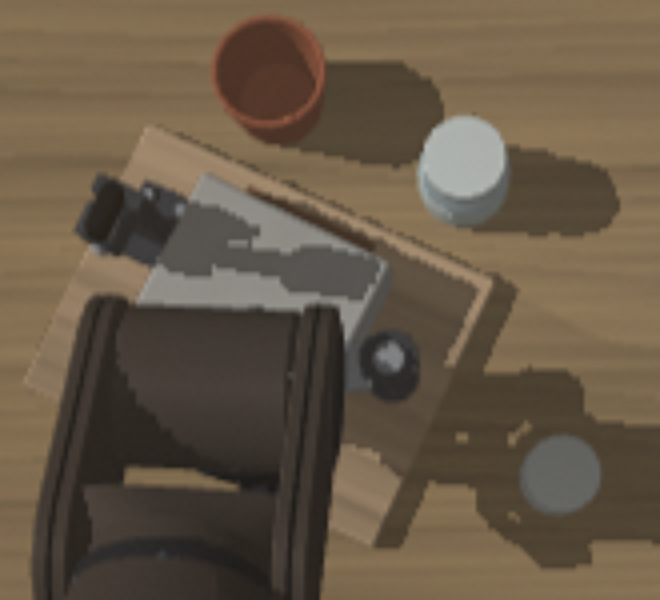

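The wrist hides most of the strap, but it shows at (355,375) beside the pivot, so it has swung with the finger. The mould, jar, cup and prop have not moved. Continuing the arc.

Emit:
{"fn": "apply_moves", "kwargs": {"moves": [[[0.0035, 0.0095, 0, 0, 0, 6, 1], [0.003, 0.0085, 0, 0, 0, 6, 1], [0.003, 0.0085, 0, 0, 0, 6, 1], [0.003, 0.0085, 0, 0, 0, 6, 1], [0, 0, 0, 0, 0, 0, 1]]]}}

```text
time: 3.9
eef_pos: [0.5596, 0.074, 0.0884]
tcp_rot: [0.8, 0.6, -0.01, 0.002]
contact_force: [-0.8, -0.4, 0.6]
opening: 0.005
```

```bash
python3 -c "
from h import *
arc(64.7,.027);where()"
```

```text
t 3.9 pos [0.5596 0.074  0.0884] yy -16.3 F [-0.8 -0.4  0.6] open 0.0
shift [ 0.0066  0.0195 -0.0029] turn [-0.4  1.1  9. ]
finger in strap-tool axes: r 0.0736 d 0.0341 phi 73.7
```

Emit:
{"fn": "apply_moves", "kwargs": {"moves": [[[0.003, 0.007, -0.002, 0, 0, 5, 1], [0.003, 0.006, 0, 0, 0, 4, 1], [0, 0.004, 0, 0, 0, 0, 1], [0, 0.003, 0, 0, 0, 0, 1]]]}}

```text
time: 4.3
eef_pos: [0.575, 0.0732, 0.0874]
tcp_rot: [0.842, 0.539, -0.014, -0.002]
contact_force: [-2.8, 2.8, 1.0]
opening: -0.004
```

```bash
python3 -c "
from h import *
arc(64.7,.027);where()"
```

```text
t 4.3 pos [0.575  0.0732 0.0874] yy -24.7 F [-2.8  2.8  1. ] open -0.0
shift [ 0.0037  0.0039 -0.0038] turn [-1.   1.2  0.6]
finger in strap-tool axes: r 0.0734 d 0.0303 phi 65.3
```

Emit:
{"fn": "apply_moves", "kwargs": {"moves": [[[0, 0.003, -0.002, 0, 0, 0, 1], [0, 0.003, 0, 0, 0, 0, 1], [0, 0.003, 0, 0, 0, 0, 1]]]}}

```text
time: 4.6
eef_pos: [0.5792, 0.0716, 0.0876]
tcp_rot: [0.841, 0.541, -0.017, -0.007]
contact_force: [-7.4, 6.6, 4.0]
opening: -0.003
```

```bash
python3 -c "
from h import *
arc(64.7,.027);where()"
```

```text
t 4.6 pos [0.5792 0.0716 0.0876] yy -24.5 F [-7.4  6.6  4. ] open -0.0
shift [ 0.0034 -0.0006 -0.0035] turn [-1.7  1.2  0.8]
finger in strap-tool axes: r 0.0739 d 0.0255 phi 65.5
```

Emit:
{"fn": "apply_moves", "kwargs": {"moves": [[[0, 0.003, 0, 0, 0, 0, 1], [0, 0.004, 0, 0, 0, 0, 1]]]}}

```text
time: 4.8
eef_pos: [0.5798, 0.0715, 0.0868]
tcp_rot: [0.84, 0.541, -0.022, -0.014]
contact_force: [-12.7, 6.6, 8.8]
opening: 0.002
```

```bash
python3 -c "
from h import *
arc(64.7,.027);where()"
```

```text
t 4.8 pos [0.5798 0.0715 0.0868] yy -24.5 F [-12.7   6.6   8.8] open 0.0
shift [ 0.0032 -0.0013 -0.0042] turn [-2.8  1.3  0.9]
finger in strap-tool axes: r 0.0741 d 0.0248 phi 65.5
```

Force climbs to about 14 N along the push with no more travel, so the strap is against the stop. Now I back off, rise and look.

Emit:
{"fn": "apply_moves", "kwargs": {"moves": [[[0, -0.01, 0, 0, 0, 0, 1], [0, -0.02, 0, 1.5, 1, 0, 1], [0, -0.02, -0.02, 0, 0, 0, 1], [0, 0, -0.04, 0, 0, 0, 1], [0, 0, -0.05, 0, 0, 0, 1], [0, -0.04, -0.05, 0, 0, 0, 1], [0, -0.04, -0.03, 0, 0, 0, 1], [0, 0, 0, 0, 0, 0, 1]]]}}

```text
time: 5.6
eef_pos: [0.4822, 0.1132, 0.2816]
tcp_rot: [0.839, 0.544, -0.018, -0.021]
contact_force: [-0.2, -1.3, 1.3]
opening: -0.001
```

```bash
python3 -c "
from h import *
delta([*jig(0,.14),.28],YAW)
a=cv2.resize(ctrl.read_camera('top')[110:260,180:345,::-1],(440,400),interpolation=cv2.INTER_CUBIC);b=cv2.resize(ctrl.read_camera('side')[100:250,180:315,::-1],(360,400),interpolation=cv2.INTER_CUBIC)
cv2.imwrite('pics/t3.png',np.hstack([a,b]))"
```

```text
t 5.6 pos [0.4822 0.1132 0.2816] yy -24.1 F [-0.2 -1.3  1.3] open -0.0
shift [ 0.1575  0.1352 -0.0068] turn [-3.2  0.4  1.2]
```

View pics/t3.png

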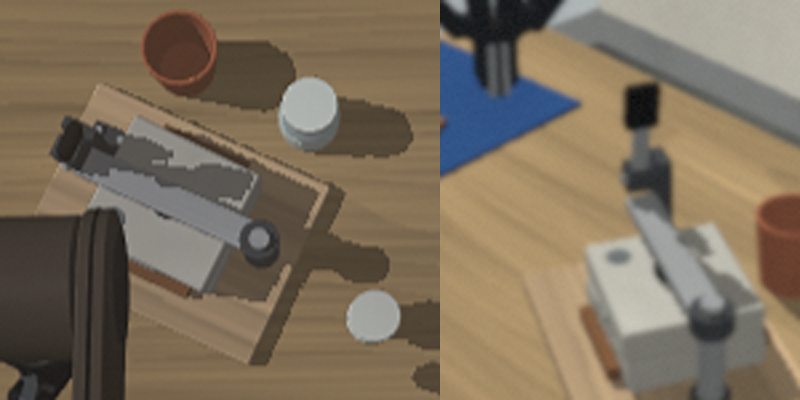

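The left half shows the strap running from the pivot (260,238) to the bracket at (100,165), home along the jig's long axis, with the mould in place. The right half shows the lever still nearly upright, its grip at (642,105). I'll triangulate the grip.

```bash
python3 -c "
from h import *
def tri(a,b):
    (o,d),(p,e)=ray('top',*a),ray('side',*b);d/=np.linalg.norm(d);e/=np.linalg.norm(e)
    s=np.linalg.lstsq(np.array([d,-e]).T,p-o,rcond=None)[0];A=o+s[0]*d;B=p+s[1]*e;return (A+B)/2,np.linalg.norm(A-B)
g,gap=tri((206.3,163.2),(255.7,139.4));print('grip',g,gap)
a=np.radians(YAW);w=g[:2]-P;print('jig',w@u(YAW),w@u(YAW+90)-.09)
for th in(0,.2,.4):
  q=np.r_[jig(0,.09-.08*np.sin(th)),.122+.08*np.cos(th)];print(th,np.round(px('top',q),1),np.round(px('side',q),1))
for y,z in((.125,.24),(.125,.195)):
  print(y,z,np.r_[jig(0,y),z].round(4))
"
```

```text
grip [0.64052057 0.14261576 0.1983814 ] 0.0023676099637158715
jig -0.001378109800873085 0.07395274499999993
0 [199.9 158.8] [253.5 134.5]
0.2 [206.7 162. ] [255.7 138.5]
0.4 [213.4 165.3] [257.9 143.7]
0.125 0.24 [0.6636 0.1882 0.24  ]
0.125 0.195 [0.6636 0.1882 0.195 ]
```

The lever is at about 0.2 rad, with the grip centre at jig (-1, 74) mm, z 0.198 (ray gap 2.4 mm). I go round behind it: jig +y first, then +x.

Emit:
{"fn": "apply_moves", "kwargs": {"moves": [[[0.04, 0, 0, -3, 0, 1, 1], [0.04, 0, 0, 0, 0, 0, 1], [0.04, 0, 0, 0, 0, 0, 1], [0.04, 0, 0, 0, 0, 0, 1], [0, 0.035, 0, 0, 0, 0, 1], [0, 0.035, 0, 0, 0, 0, 1], [0, 0.035, 0, 0, 0, 0, 1], [0, 0.03, 0, 0, 0, 0, 1], [0, 0, 0, 0, 0, 0, 1]]]}}

```text
time: 6.6
eef_pos: [0.6807, 0.1958, 0.2454]
tcp_rot: [0.844, 0.536, -0.019, -0.0]
contact_force: [0.2, -0.8, -0.9]
opening: -0.003
```

```bash
python3 -c "
from h import *
delta([*jig(0,.115),.195],YAW)"
```

```text
t 6.6 pos [0.6807 0.1958 0.2454] yy -25.2 F [ 0.2 -0.8 -0.9] open -0.0
shift [-0.0226 -0.0113  0.0513] turn [-1.2  1.8  0.1]
```

Emit:
{"fn": "apply_moves", "kwargs": {"moves": [[[0, -0.011, 0.025, -1, 2, 0, 1], [0, 0, 0.025, 0, 0, 0, 1], [-0.02, 0, 0, 0, 0, 0, 1], [0, 0, 0, 0, 0, 0, 1]]]}}

```text
time: 7.0
eef_pos: [0.6597, 0.1785, 0.1813]
tcp_rot: [0.845, 0.535, -0.005, -0.004]
contact_force: [-0.4, 0.3, 0.6]
opening: 0.004
```

```bash
cat >> h.py <<'E'
def lev(th,rho=.075,h=.011):
    c=.09-rho*np.sin(th)+.006*np.cos(th)+h;z=.122+rho*np.cos(th)+.006*np.sin(th)
    print("th",th,"jig y",round(c,4),"z",round(z,4));delta([*jig(0,c),z],YAW)
def jp():
    s=ctrl.get_state();w=s["eef_pos"][:2]-P;print("jig",(w@u(YAW)).round(4),(w@u(YAW+90)-.09).round(4),s["eef_pos"][2].round(4))
E
python3 -c "
from h import *
jp();lev(.3);lev(.6)"
```

```text
jig 0.0006 0.1146 0.1813
th 0.3 jig y 0.0846 z 0.1954
t 7.0 pos [0.6597 0.1785 0.1813] yy -25.3 F [-0.4  0.3  0.6] open 0.0
shift [-0.0301 -0.0008 -0.014 ] turn [-0.7  0.2 -0. ]
th 0.6 jig y 0.0636 z 0.1873
t 7.0 pos [0.6597 0.1785 0.1813] yy -25.3 F [-0.4  0.3  0.6] open 0.0
shift [-0.051  -0.0007 -0.0058] turn [-0.7  0.2 -0. ]
```

Emit:
{"fn": "apply_moves", "kwargs": {"moves": [[[-0.015, 0, -0.004, 0, 0, 0, 1], [-0.015, 0, -0.004, 0, 0, 0, 1], [-0.008, 0, 0, 0, 0, 0, 1], [-0.008, 0, 0, 0, 0, 0, 1], [-0.006, 0, 0.001, 0, 0, 0, 1], [0, 0, 0, 0, 0, 0, 1]]]}}

```text
time: 7.6
eef_pos: [0.6365, 0.1306, 0.188]
tcp_rot: [0.845, 0.535, -0.002, -0.006]
contact_force: [-0.2, 0.2, 0.5]
opening: -0.002
```

```bash
python3 -c "
from h import *
jp();lev(.9);lev(1.2)"
```

```text
jig 0.0001 0.0614 0.188
th 0.9 jig y 0.046 z 0.1733
t 7.6 pos [0.6365 0.1306 0.188 ] yy -25.3 F [-0.2  0.2  0.5] open -0.0
shift [-0.0155  0.0001  0.0146] turn [-0.7 -0.2 -0. ]
th 1.2 jig y 0.0333 z 0.1548
t 7.6 pos [0.6365 0.1306 0.188 ] yy -25.3 F [-0.2  0.2  0.5] open -0.0
shift [-0.0282  0.0003  0.0331] turn [-0.7 -0.2 -0. ]
```

Emit:
{"fn": "apply_moves", "kwargs": {"moves": [[[-0.008, 0, 0.006, 0, 0, 0, 1], [-0.008, 0, 0.008, 0, 0, 0, 1], [-0.007, 0, 0.009, 0, 0, 0, 1], [-0.006, 0, 0.01, 0, 0, 0, 1], [0, 0, 0, 0, 0, 0, 1]]]}}

```text
time: 8.1
eef_pos: [0.6231, 0.1016, 0.1549]
tcp_rot: [0.845, 0.535, -0.002, -0.004]
contact_force: [0.2, -0.3, 0.2]
opening: 0.0
```

```bash
python3 -c "
from h import *
jp();lev(1.35);lev(1.5)"
```

```text
jig 0.0004 0.0294 0.1549
th 1.35 jig y 0.0291 z 0.1443
t 8.1 pos [0.6231 0.1016 0.1549] yy -25.3 F [ 0.2 -0.3  0.2] open 0.0
shift [-0.0003 -0.0003  0.0106] turn [-0.5 -0.1  0. ]
th 1.5 jig y 0.0266 z 0.1333
t 8.1 pos [0.6231 0.1016 0.1549] yy -25.3 F [ 0.2 -0.3  0.2] open 0.0
shift [-0.0028 -0.0002  0.0216] turn [-0.5 -0.1  0. ]
```

Emit:
{"fn": "apply_moves", "kwargs": {"moves": [[[-0.001, 0, 0.007, 0, 0, 0, 1], [-0.001, 0, 0.007, 0, 0, 0, 1], [-0.001, 0, 0.006, 0, 0, 0, 1], [0, 0, 0.003, 0, 0, 0, 1]]]}}

```text
time: 8.5
eef_pos: [0.6218, 0.0964, 0.1325]
tcp_rot: [0.845, 0.535, -0.004, -0.003]
contact_force: [-7.4, -0.3, 20.3]
opening: -0.001
```

```bash
python3 -c "
from h import *
jp();lev(1.5)"
```

```text
jig 0.0014 0.0242 0.1325
th 1.5 jig y 0.0266 z 0.1333
t 8.5 pos [0.6218 0.0964 0.1325] yy -25.3 F [-7.4 -0.3 20.3] open -0.0
shift [ 0.0024 -0.0014 -0.0008] turn [-0.5  0.2  0. ]
```

Upward force is now 20 N at the expected end height. I press a little more to confirm the end stop.

Emit:
{"fn": "apply_moves", "kwargs": {"moves": [[[0, 0, 0.004, 0, 0, 0, 1], [0, 0, 0.004, 0, 0, 0, 1], [0, 0, 0.004, 0, 0, 0, 1]]]}}

```text
time: 8.8
eef_pos: [0.6219, 0.0964, 0.1326]
tcp_rot: [0.844, 0.536, -0.007, -0.003]
contact_force: [-9.5, -1.3, 17.1]
opening: 0.0
```

```bash
python3 -c "
from h import *
jp();lev(1.5)"
```

```text
jig 0.0015 0.0242 0.1326
th 1.5 jig y 0.0266 z 0.1333
t 8.8 pos [0.6219 0.0964 0.1326] yy -25.2 F [-9.5 -1.3 17.1] open 0.0
shift [ 0.0024 -0.0015 -0.0007] turn [-0.7  0.4  0.1]
```

The tool stops at z 0.1326 against a predicted 0.133 for 1.5 rad, with no more travel. I lift straight up, clear the jig and check.

Emit:
{"fn": "apply_moves", "kwargs": {"moves": [[[0, 0, -0.015, 0, 0, 0, 1], [0, 0, -0.04, 0, 0, 0, 1], [0, 0, -0.045, 0, 0, 0, 1], [0, 0, -0.045, 0, 0, 0, 1], [0, -0.045, 0, 0, 0, 0, 1], [0.02, -0.045, 0, 0, 0, 0, 1], [0.04, -0.02, 0, 0, 0, 0, 1], [0.045, 0, 0, 0, 0, 0, 1], [0.045, 0, 0, 0, 0, 0, 1], [0.045, 0, 0, 0, 0, 0, 1], [0, 0, 0, 0, 0, 0, 1]]]}}

```text
time: 9.9
eef_pos: [0.6049, 0.3293, 0.2714]
tcp_rot: [0.845, 0.535, -0.009, -0.007]
contact_force: [-0.4, -0.8, -1.1]
opening: 0.002
```

```bash
python3 -c "
from h import *
jp()
A=ctrl.read_camera('top')[:,:,::-1];a=cv2.resize(A[110:260,180:345],(440,400),interpolation=cv2.INTER_CUBIC);b=cv2.resize(ctrl.read_camera('side')[100:250,180:315,::-1],(360,400),interpolation=cv2.INTER_CUBIC)
cv2.imwrite('pics/t4.png',np.hstack([a,b]))
o=cv2.imread('pics/top0.png');d=np.abs(A.astype(int)-o).max(2)
for n,(x,y) in dict(jar=(296,150),cup=(247,128),prop=(320,229),mould_edge=(268,172)).items():print(n,d[y-6:y+7,x-6:x+7].mean().round(1))"
```

```text
jig -0.1134 0.2275 0.2714
jar 9.5
cup 4.7
prop 52.1
mould_edge 27.3
```

View pics/t4.png

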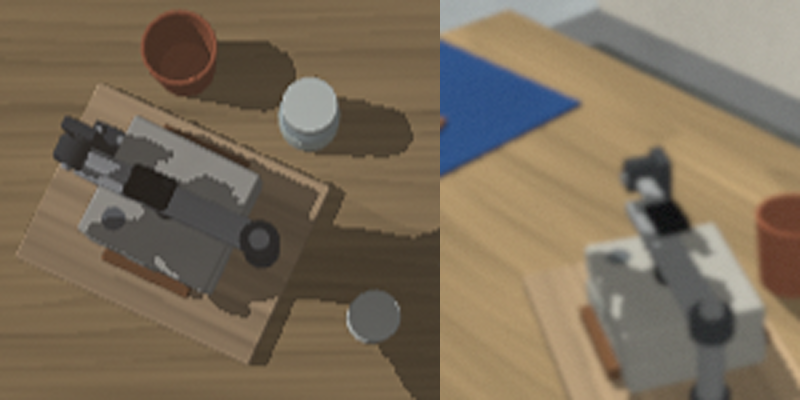

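The lever lies flat over the strap with its grip at (150,187), and the strap is along the jig axis. The mould, jar, cup and prop are where they were; the large prop difference comes from the arm's shadow over it. Handing in.

```bash
python3 -c "
from plant import ctrl
print(ctrl.sign_off())"
```

```text
the job is handed in; nothing more can be done
None
```

The mould is clamped and the job is handed in at about 10 s of the 51 s allowed; the sign-off gave no verdict.

**Strap:** With the fingers shut, I pushed the strap round about 58° from where it stood, roughly 0.56 rad. It stopped against the bracket, where the push force rose to about 14 N with no more travel. That was about 3–4 mm past the stop position I had worked out. The picture afterwards showed it lying home across the mould.

**Lever:** I then went round behind the lever, which was at about 0.2 rad, and pushed it down. It stopped at z 0.1326 m, against 0.133 m expected for 1.5 rad, at 17–20 N with no more travel.

**Last checks:** In the last pictures the lever lies flat over the strap. The upper mould half, jar, cup and prop look unmoved, and the arm was clear of everything.
- **Pixel comparison:** this check against the first picture disagreed at the prop (52) and at the mould edge (27). I put the prop down to the arm's shadow, and its outline looks unmoved. The mould edge is now partly in shadow too; I did not check it separately.
- **Not measured:** I had no direct reading of the pad force or of the joint angles; they rest on the stops felt and the pictures.

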